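Level a worktop shelf with its crank pin, and keep it pressed

TASK

Level the little worktop shelf: take the orange-handled pin out of its wooden stand and put its steel end right down through the eye of the red crank on the shelf's levelling foot. Using only the pin, press the sprung shelf fully down onto its foot and, pressing, turn the crank until the bubble of the spirit level lies between its two black lines. Finish still gripping the pin and holding the shelf pressed down with the bubble centred; leave the two shakers standing on the shelf and do not disturb the other things.

Things in the scene. Friction and masses are not known exactly. Their poses are not given: they have to be found in the camera images.
- pin: Loose crank pin standing upright in its stand: orange cylindrical handle 24 mm across and 64 mm long on top, below it a steel collar 30 mm across and 6 mm thick, below that a steel rod 9 mm across and 28 mm long with a tapered tip. 0.12 kg, 98 mm long in all. Origin: the rod's tip; z along the pin toward the handle. The collar's underside is at z = 28, the handle runs from z = 34 to 98 mm.
- pin_collar (a point): Centre of the underside of the pin's collar, on the pin's axis, 28 mm above the tip.
- pin_stand: Dark wooden block 70x70x40 mm, fixed to the surface, with a hole 11 mm wide and 33 mm deep in the middle of its top, in which the pin's rod stands, collar resting on the top. Origin: centre of its underside.
- shelf_base: Fixed dark steel base (100x340x8 mm, long along its y) of a small wooden shelf. Origin: centre of its underside; z up. The shelf board (150x350x16 mm, top about 68 mm above the worktop) is hinged on it at the end y = +150 mm and stands on the levelling foot at y = -130 mm. A wire rail 18 mm high runs along the board's edge on the +x side.
- level_mid (a point): Middle of the spirit level's green window, between its two black lines (inner edges 19 mm apart). The white housing (110x34x18 mm) lies on the board along the base's y, its middle at x = -45, y = +25 mm of the base.
- foot_axis (a point): On the upright axis of the levelling foot, about 41 mm above the board, the level of the crank's top (as built; this point is fixed to the base). The crank turns about this vertical line. A wall cabinet hangs 0.6 m above the worktop behind the shelf (beyond about x = 0.55 m, y over 0.2 m): keep the arm clear of it.
- eye (a point): Centre of the upper mouth of the eye, the through hole 12 mm wide at the end of the red crank, 55 mm from the foot axis. The eye is a 34x34x10 mm block about 31 mm clear above the board; the pin's rod fits through it from above and its collar then rests on it. It moves with the crank and the shelf.
- crank (a joint): Angle of the crank (rad, 0 to 2.0), growing clockwise seen from above. Clockwise raises the foot's end of the shelf (about 5 mm a radian) and moves the bubble toward the foot; about 0.12 N m of friction, stays where it is left.
- shelf_board (a joint): How far the sprung shelf is pressed down onto its foot (rad): 0 springs up, 0.02 fully down on its stop. At the foot that is 6 mm of travel; pressing down on the eye takes 1 to 2 N to begin and about 6 N to reach the stop; 10 to 15 N holds it firmly down. Readings of this joint are noisy beside its travel. It springs up when let go.
- bubble_mid (a point): Middle of the pale 14 mm bubble in the level's window. It shifts along the base's y to either side of point level_mid (centred where the two coincide), at most 24 mm; it always goes to the higher end, about 13 mm per radian of crank, and settles in about 1 s. With the shelf fully down it starts on the hinge side (the foot's end low); where on the crank it centres differs from time to time.
- salt_shaker: White shaker with steel top, 36 mm across, 74 mm tall, standing loose on the shelf. Origin: centre of its underside.
- pepper_shaker: White shaker with steel top, 35 mm across, 74 mm tall, standing loose on the shelf. Origin: centre of its underside.
- mug: White mug, red inside, 87x113x90 mm. Bystander. Origin: centre of its underside.
- coaster: Round wooden coaster, 100 mm across, 12 mm thick. Bystander. Origin: centre of its underside.
- carton: Small carton 30x45x58 mm standing on the coaster. Bystander. Origin: centre of its underside.
- bottle: White bottle-shaped shaker with wooden top, 56 mm across, 129 mm tall. Bystander. Origin: centre of its underside.

How it is judged (in metres and radians):
On the way, in this order (a step that is already met when the one before it is completed fails the run):
1. the pin, held in the gripper, has its rod through the eye of the crank (z of pin_collar in the frame of eye below 0.012 m and horizontal distance between each of pin_collar, pin and eye below 0.006 m and contact force between the fingers and pin above 2 N), for 0.1 s.
2. the pin presses the shelf fully down and the bubble is centred (z of pin_collar in the frame of eye below 0.004 m and horizontal distance between each of pin_collar, pin and eye below 0.006 m and contact force between the fingers and pin above 2 N and contact force between pin and crank above 3 N and value of joint shelf_board above 0.018 rad and y of bubble_mid in the frame of level_mid between -0.003 and 0.003 m), for 0.2 s.
At the end, for the whole second after the job is handed in: Pin gripped, through the eye, collar within 4 mm of it, axis within 6 mm, pushing over 3 N; shelf down over 0.018 rad; bubble within 3 mm of centre; hand touches no part of the shelf; shakers upright; shakers and bystanders within 30 mm of their starts (all of step 2 and contact force between each of the fingers, the arm and shelf_base below 0.5 N and angle between each of salt_shaker, pepper_shaker's own z axis and vertical below 0.15 rad and distance of each of salt_shaker, pepper_shaker, mug, coaster, carton, bottle from where it was at the start of the episode below 0.03 m); the arm keeps its last pose, push and grip.
It fails at once if the gripper or arm pushes on the shelf or crank directly instead of with the pin (contact force between any of the fingers, the arm and shelf_base above 3 N).
It fails at once if a shaker on the shelf is knocked over (angle between any of salt_shaker, pepper_shaker's own z axis and vertical above 0.5 rad).
It fails at once if a bystander is pushed away (distance of any of mug, coaster, carton, bottle from where it was at the start of the episode above 0.03 m).
It also fails if it takes over 58 s, if anything falls off the work surface, if the arm or the gripper's body presses on something with over 40 N, if the wrist force passes 120 N, or if a joint passes its speed limit or range.

ROBOT

A 6-joint arm with a two-finger parallel gripper is mounted at the origin on a cart in front of the work surface, level with it; the furniture and walls round the work are solid. World frame = base frame: x ahead of the robot, y to its left, z up, the work surface at z = 0. Lengths are in m, angles in degrees, forces in N, time in s.
With the tool pointing down it reaches from about 0.35 to 0.875 m from the base axis. Payload 4.2 kg.
Tool frame: the origin (TCP) lies midway between the tips of the shut fingers; the grasp point (between the pads) lies 19 mm behind it; z points along the fingers, y is the line along which they close (so a half turn about z gives the same grasp; the last joint's range is limited). The gripper opens to 87 mm and grips with 3 to 60 N. Pads are 19 mm wide; open, the fingers measure 117 mm over their backs; the gripper's body (75 mm by 190 mm) begins 51 mm behind the grasp point.
Start: joints at [87.582, 22.042, 0.453, 0, -68.411, -14.817], TCP at [0.185, 0.597, 0.223] pointing down, gripper open.
Joint ranges: [-179.83, 179.83], [-69.29, 118.12], [-61.27, 80.66], [-181.25, 117.63], [-171.15, -9.14], [-177.46, 177.46]. Speed limits (degrees/s): [159.86, 159.86, 180, 180, 180, 180].

INTERFACE

Orientations are given as [roll, pitch, yaw] about the fixed x, y, z axes, in that order (R = Rz(yaw) Ry(pitch) Rx(roll)).
In Python, from workcell import env gives the robot as it stands. The module is installed in compiled form; this text tells all that it offers. Calls block until the motion is done:
- env.goto(position, orientation): joint-space move of the TCP to a pose.
- env.move_straight(position, rotation=None, rate=0.15, force_limit=None): straight line of the TCP; rotation=None keeps the orientation; rate is the mean speed in m/s. With force_limit (N) it stops when the force on the tool has changed by that much, and returns True; else False.
- env.set_joints(angles): joint-space move.
- env.gripper_to(opening, grasp_force=None): opening from 0.0 (shut) to 1.0 (fully open); grasp_force is the grip in N (None keeps the last); returns when the fingers have stopped.
- env.dwell(seconds).
- env.inverse_kinematics(position, orientation): joint angles nearest the present ones, or None.
- env.read_state(): the state.
- env.grab_frame(name): name is "side" or "top"; returns a dict with "image" (400x640x3 uint8, blue, green, red), "fx", "fy", "cx", "cy" (pixels), "D" ([k1, k2, p1, p2, k3] as OpenCV has them; the pictures are not rectified), "position" and "orientation" of the camera in the world. Camera axes: x right, y up, looking along -z (the intrinsics and any distortion apply to the point x, -y, -z); pixel columns grow to the right and rows downward; lengths in m; the calibration is good to about 2 mm. A picture is of the moment at which its call begins. There is no depth.
A pose or a line that the arm cannot do raises env.Unreachable and nothing moves.
- env.close_job(): hands the job in; it is judged then, once.
Trained networks look in a picture, given as the dict that the camera call returned (one of the last four; its "shot" number tells which), for a name from the list of things; names that differ only in an ending like _2 or _b are one class to them, and where a whole thing is asked for, a point or a joint stands for the part that bears it (a point fixed in the world has none). Each returns a list of dicts, best first, with "score" (0 to 1); they miss things now and then, are a little off and sometimes report something else, mostly with a low value. They report only what shows in the picture. A call takes as long as a camera call.
- env.search_frame(picture, thing): "xyz" ([x, y, z] in m, in world coordinates, good to about 4 mm: the middle of the surface that is visible of it).
- env.trace(picture, thing): "mask" (400x640 bool, what is visible of it).
The state is a dict: "clock": time; "joint_positions": joint angles; "qvel": joint speeds; "joint_torque": joint torques, N m; "position": TCP position; "tool_rot": TCP orientation; "force": force on the tool from outside, world axes, zero at the start; "wrist_torque": the same for the moment, N m; "opening": opening from 0.0 (shut) to 1.0 (fully open); "finger_force": force on a finger pad.
Only numpy, scipy, OpenCV 4.12 (cv2) and the standard library are available. Lean on these libraries where they do the work, as an engineer would, in place of code of your own. Each camera call takes 0.05 s, during which the arm holds its last target. There are 200 camera calls.

## Working session

There is one attempt and no reset: what is moved stays moved. The work goes in short steps, each a Python script; the robot and the scene stay as the last script left them, time stands still between calls to the robot, and variables do not carry over. Pictures are saved under pics/ and viewed, at most 10 in all, crops included, and the job is handed in when it is done.

```bash
mkdir -p pics; cat > h.py <<'E'
from workcell import env
import numpy as np, cv2
from scipy.spatial.transform import Rotation as Ro
def cam(f):
    K=np.array([[f["fx"],0,f["cx"]],[0,f["fy"],f["cy"]],[0,0,1.]])
    o=np.array(f["orientation"],float)
    R=o if o.shape==(3,3) else Ro.from_euler('xyz',o,degrees=True).as_matrix()
    return K,np.array(f["D"],float),R@np.diag([1,-1,-1]),np.array(f["position"])
def ray(f,uv):
    K,D,R,p=cam(f)
    n=cv2.undistortPoints(np.array([[uv]],float),K,D)[0,0]
    d=R@np.array([n[0],n[1],1]); return p,d/np.linalg.norm(d)
def atz(f,uv,z):
    p,d=ray(f,uv); return p+d*(z-p[2])/d[2]
def proj(f,P):
    K,D,R,p=cam(f)
    q=(np.array(P,float).reshape(-1,3)-p)@R
    return cv2.projectPoints(q,np.zeros(3),np.zeros(3),K,D)[0][:,0]
def tri(fs,uvs):
    A=np.zeros((3,3));b=np.zeros(3)
    for f,u in zip(fs,uvs):
        p,d=ray(f,u);M=np.eye(3)-np.outer(d,d);A+=M;b+=M@p
    return np.linalg.solve(A,b)
E
python3 - <<'E'
from h import *
s=env.read_state();print(s)
for n in ("side","top"):
    f=env.grab_frame(n);cv2.imwrite(f"pics/{n}0.png",f["image"]);print(n,f["position"],f["orientation"],f["fx"],f["D"])
    for t in ["pin","pin_collar","pin_stand","shelf_base","level_mid","eye","crank","bubble_mid","foot_axis","salt_shaker","pepper_shaker","mug","coaster","carton","bottle"]:
        try:r=env.search_frame(f,t)
        except Exception as e: r=[];print(t,e)
        print(t,[(np.round(x["xyz"],3).tolist(),round(x["score"],2),proj(f,x["xyz"]).round()[0].tolist()) for x in r[:2]])
print(env.read_state()["clock"])
E
```

```text
{'clock': 0.0, 'joint_positions': array([ 8.75818640e+01,  2.20917319e+01,  3.79383158e-01, -2.94909749e-02,
       -6.84104149e+01, -1.48169247e+01]), 'qvel': array([ 0.07188945, -0.10506746, -0.11429478, -0.05694754, -0.04896921,
        0.03734635]), 'joint_torque': array([-1.29868572e-04, -3.90662026e+01,  1.87402815e+01,  4.21992704e+00,
        1.10156063e-02, -1.91166191e-04]), 'position': array([0.1849799 , 0.5963674 , 0.22144537]), 'tool_rot': array([ 1.79874309e+02, -4.90753441e-03, -1.72459360e+01]), 'force': array([ 0.14673562, -0.98915324, -0.14310904]), 'wrist_torque': array([-0.00180601,  0.02117868,  0.02272454]), 'finger_force': 0.0, 'opening': 0.9990813481857436}
side [ 0.17564901 -0.98368647  0.97106501] [ 52.79236488   0.42852624 -21.01196182] 482.0082094465957 [-0.03790835  0.          0.          0.          0.        ]
pin [([0.732, -0.046, 0.072], 0.62, [378.0, 223.0]), ([0.597, -0.181, 0.095], 0.53, [356.0, 259.0])]
pin_collar [([0.602, -0.181, 0.095], 0.51, [358.0, 259.0])]
pin_stand [([0.593, -0.198, 0.059], 0.8, [357.0, 274.0]), ([0.691, -0.312, 0.076], 0.
[... 1114 characters left out ...]
 0.375, 0.067], 0.64, [229.0, 220.0])]
eye [([0.475, 0.234, 0.111], 0.69, [273.0, 217.0])]
crank [([0.473, 0.231, 0.107], 0.48, [274.0, 218.0])]
bubble_mid []
foot_axis [([0.444, 0.372, 0.067], 0.56, [230.0, 221.0])]
salt_shaker [([0.469, 0.426, 0.128], 0.6, [213.0, 200.0]), ([0.441, 0.37, 0.07], 0.49, [230.0, 221.0])]
pepper_shaker [([0.457, 0.475, 0.126], 0.51, [197.0, 200.0])]
mug [([0.711, -0.317, 0.077], 0.9, [464.0, 201.0]), ([0.473, 0.233, 0.109], 0.16, [273.0, 218.0])]
coaster [([0.721, -0.038, 0.03], 0.78, [378.0, 185.0]), ([0.589, -0.175, 0.059], 0.66, [411.0, 226.0])]
carton [([0.73, -0.031, 0.076], 0.55, [377.0, 175.0])]
bottle [([0.742, -0.195, 0.103], 0.88, [429.0, 179.0])]
1.6
```

View pics/side0.png

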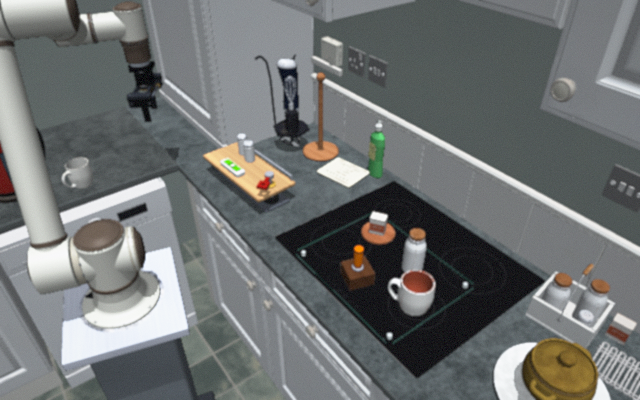

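View pics/top0.png

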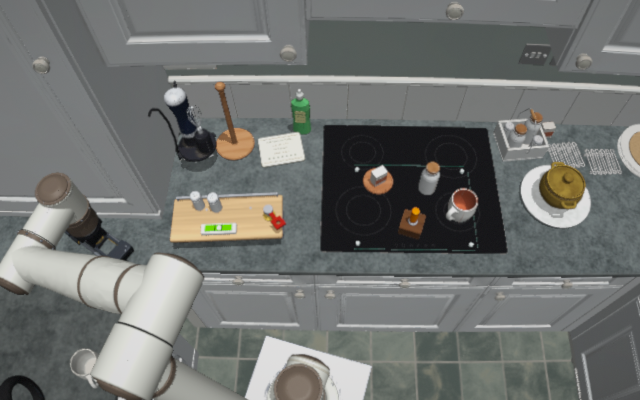

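The side view shows the pin in its stand at about (358,262) and the crank at (266,183). The top view shows the pin at (414,217), the crank at (275,220) and the level at (218,228). I'll zoom in on these.

```bash
python3 - <<'E'
import cv2,numpy as np
s=cv2.imread("pics/side0.png");t=cv2.imread("pics/top0.png")
def c(i,x,y,w,h):return cv2.resize(i[y:y+h,x:x+w],(400,300),interpolation=cv2.INTER_CUBIC)
a=np.vstack([np.hstack([c(s,200,128,104,78),c(t,165,180,128,96)]),np.hstack([c(s,246,165,48,36),c(t,252,200,40,30)])])
cv2.imwrite("pics/z0.png",a)
E
```

```text
(no output)
```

View pics/z0.png

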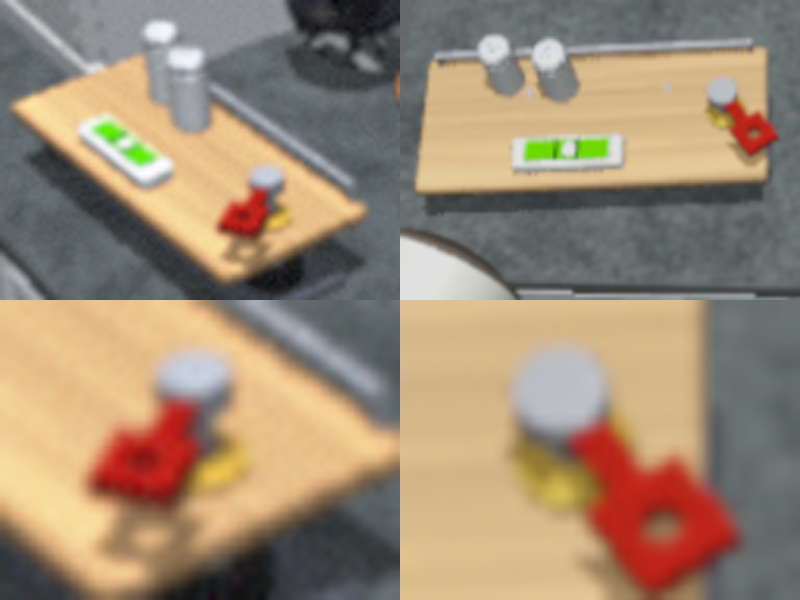

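The crops show the eye's hole at about (263.2,183.8) in the side view and (277.8,221.6) in the top view. The bubble is near the middle because the shelf is still sprung up. To get sub-pixel positions I'll fit silhouette models in both views at once.

```bash
cat > fit.py <<'E'
from h import *
from scipy.optimize import minimize
SS=8
def hull(f,P,x0,y0,m,v):
    q=proj(f,P); q=((q-[x0,y0]+.5)*SS-.5)
    h=cv2.convexHull(q.astype(np.float32))[:,0]
    cv2.fillConvexPoly(m,np.round(h*16).astype(np.int32),v,shift=4)
th=np.linspace(0,2*np.pi,32,endpoint=False)
def circ(r,z): return np.c_[r*np.cos(th),r*np.sin(th),0*th+z]
def box(x,y,z): return np.array([[a,b,c] for a in x for b in y for c in z],float)
def eye_parts(p):
    x,y,z,a=p[:4]; R=Ro.from_euler('z',a).as_matrix(); T=lambda P:P@R.T+[x,y,z]
    # local +x points from the foot to the eye; origin = upper mouth
    return T(box([-.017,.017],[-.017,.017],[-.010,0])),T(box([-.055,-.017],[-.0065,.0065],[-.010,0])),[T(circ(.006,0)),T(circ(.006,-.010))],T(np.r_[circ(.015,.012)-[.055,0,0],circ(.015,-.03)-[.055,0,0]])
def redness(im):
    b,g,r=[im[...,i].astype(float) for i in range(3)]
    return r,g,b
def eye_cost(p,data):
    e=0
    for f,x0,y0,w,h,S in data:
        blk,arm,ho,hub=eye_parts(p)
        m=np.zeros((h*SS,w*SS),np.uint8)
        hull(f,blk,x0,y0,m,255);hull(f,arm,x0,y0,m,255)
        a=np.zeros_like(m);b=np.zeros_like(m);hull(f,ho[0],x0,y0,a,255);hull(f,ho[1],x0,y0,b,255)
        m[(a>0)&(b>0)]=0
        k=np.zeros_like(m);hull(f,hub,x0,y0,k,255)
        M=cv2.GaussianBlur(m,(0,0),SS*.5)
        M=cv2.resize(M,(w,h),interpolation=cv2.INTER_AREA)/255.
        W=1-cv2.resize(k,(w,h),interpolation=cv2.INTER_AREA)/255.
        e+=np.sum(W*(M-S)**2)
    return e
def pin_cost(p,data,L=(.034,.098)):
    e=0 # p: collar underside xyz, tilt x,y
    R=Ro.from_rotvec([p[3],p[4],0]).as_matrix()
    for f,x0,y0,w,h,S in data:
        m=np.zeros((h*SS,w*SS),np.uint8)
        hull(f,np.r_[circ(.012,L[0]-.028),circ(.012,L[1]-.028)]@R.T+p[:3],x0,y0,m,255)
        M=cv2.GaussianBlur(m,(0,0),SS*.5)
        M=cv2.resize(M,(w,h),interpolation=cv2.INTER_AREA)/255.
        e+=np.sum((M-S)**2)
    return e
def win(f,P,r,kind):
    u,v=proj(f,P)[0]; x0,y0=int(u-r),int(v-r); w=h=2*r
    im=f["image"][y0:y0+h,x0:x0+w].astype(float); b,g,r_=im[...,0],im[...,1],im[...,2]
    sat=(r_-g)/(r_+1)
    if kind=="red": S=np.clip((sat-.2)/(.85-.2),0,1)  # wood ~.2, red ~.85
    else: S=np.clip((r_-b-15)/150,0,1)
    return f,x0,y0,w,h,S
def run(cost,p0,data,st):
    best=None
    for k in range(2):
        p0=p0 if best is None else best.x
        sim=np.vstack([p0]+[p0+np.eye(len(p0))[i]*st[i] for i in range(len(p0))])
        best=minimize(cost,p0,args=(data,),method="Nelder-Mead",options=dict(initial_simplex=sim,xatol=2e-5,fatol=1e-3,maxiter=600))
    return best
def fit_eye(fs,p0): 
    d=[win(f,p0[:3],16,"red") for f in fs]
    return run(eye_cost,np.array(p0,float),d,[.006,.006,.006,.2])
def fit_pin(fs,p0,tilt=False):
    d=[win(f,np.array(p0[:3])+[0,0,.038],18,"orange") for f in fs]
    if tilt: return run(pin_cost,np.array(list(p0)+[0,0]),d,[.006,.006,.006,.1,.1])
    c=lambda p,d:pin_cost(np.r_[p,0,0],d)
    return run(c,np.array(p0,float),d,[.006,.006,.006])
E
python3 - <<'E'
from fit import *
fs=[env.grab_frame(n) for n in("side","top")]
print("hole tri",tri(fs,[(263.2,183.8),(277.75,221.55)]))
for f in fs:
    x=win(f,[.463,.225,.112],8,"red");print(x[1:3]);print((x[5]*9).astype(int))
for y in (-2.6,-1.8):
    r=fit_eye(fs,[.463,.225,.112,y]);print("eye",r.x.round(4),r.fun)
    print([eye_cost(r.x,[win(f,r.x[:3],16,"red")]) for f in fs])
r=fit_pin(fs,[.597,-.18,.04]);print("pin",r.x.round(4),r.fun)
r=fit_pin(fs,[.597,-.18,.04],True);print("pint",r.x.round(4),r.fun)
x=win(fs[0],r.x[:3]+[0,0,.038],12,"orange");print((x[5]*9).astype(int))
E
```

```text
hole tri [0.46521981 0.21691943 0.10719531]
(253, 173)
[[0 0 0 0 0 0 0 0 0 0 0 0 0 0 0 0]
 [0 0 0 0 0 0 0 0 0 0 0 0 0 0 0 0]
 [0 0 0 0 0 0 0 0 0 0 0 0 0 0 0 0]
 [0 0 0 0 0 0 0 0 0 0 0 0 0 0 0 0]
 [0 0 0 0 0 0 0 0 0 0 0 0 2 5 5 4]
 [0 0 0 0 0 0 0 0 0 0 0 1 4 7 8 7]
 [0 0 0 0 0 0 0 0 0 0 0 2 5 8 8 7]
 [0 0 0 0 0 0 1 2 2 2 3 5 7 8 8 6]
 [0 0 0 0 0 0 2 5 5 5 6 7 8 8 8 6]
 [0 0 0 0 0 1 4 7 8 8 8 8 8 8 9 8]
 [0 0 0 0 1 3 6 8 9 8 8 8 8 8 8 8]
 [0 0 0 0 2 5 8 8 8 9 8 8 8 8 9 8]
 [0 0 0 1 4 7 8 8 8 8 8 8 8 8 8 5]
 [0 0 0 1 5 8 8 8 8 8 8 8 8 8 7 2]
 [0 0 0 1 3 6 7 7 8 8 8 8 8 8 5 1]
 [0 0 0 0 1 2 2 4 5 6 7 7 7 6 2 0]]
(266, 212)
[[0 0 0 0 0 2 4 1 0 0 0 0 0 0 0 0]
 [0 0 0 2 5 6 7 4 0 0 0 0 0 0 0 0]
 [0 0 0 6 8 8 8 7 3 0 0 0 0 0 0 0]
 [0 0 0 3 7 8 8 8 6 1 0 0 0 1 0 0]
 [0 0 0 0 3 6 8 8 7 4 1 1 3 5 2 0]
 [0 0 0 0 0 4 7 8 8 7 5 6 7 7 5 2]
 [0 0 0 0 0 1 6 8 8 8 8 8 8 8 7 5]
 [0 0 0 0 0 1 5 8 8 8 8 8 8 8 8 7]
 [0 0 0 0 0 4 6 8 8 8 8 8 7 8 8 8]
 [0 0 0 0 1 6 8 8 8 8 7 5 3 4 7 8]
 [0 0 0 0 0 4 7 8 8 8 4 1 0 2 6 8]
 [0 0 0 0 0 1 5 8 8 7 5 2 2 3 6 8]
 [0 0 0 0 0 0 1 6 8 8 7 5 5 6 8 8]
 [0 0 0 0 0 0 0 3 
[... 963 characters left out ...]
0 3 7 9 9 9 9 9 9 8 3 0 0 0 0 0 0 0]
 [0 0 0 0 0 0 0 3 5 6 7 8 9 8 7 5 2 0 0 0 0 0 0 0]
 [0 0 0 0 0 0 1 4 5 5 6 5 6 5 6 4 2 0 0 0 0 0 0 0]
 [0 0 0 0 0 0 1 4 6 6 6 7 7 7 6 6 2 0 0 0 0 0 0 0]
 [0 0 0 0 0 0 1 5 6 7 8 7 8 8 7 6 2 0 0 0 0 0 0 0]
 [0 0 0 0 0 0 1 4 6 7 7 8 8 8 8 5 2 0 0 0 0 0 0 0]
 [0 0 0 0 0 0 1 4 6 7 8 8 8 8 6 5 3 2 1 0 0 0 0 0]
 [0 0 0 0 0 0 2 4 6 7 8 8 8 8 7 5 3 2 2 1 0 0 0 0]
 [0 0 1 0 1 1 3 5 7 7 7 8 8 8 7 5 3 2 2 1 0 0 0 0]
 [1 1 2 2 2 2 3 5 6 8 7 7 8 8 7 4 3 3 2 2 1 0 0 0]
 [2 2 2 3 2 2 3 5 7 7 8 8 8 8 7 4 3 2 2 2 1 0 0 0]
 [2 2 2 3 2 2 3 5 7 8 7 7 8 8 6 4 3 2 2 2 2 1 0 0]
 [2 2 2 2 2 1 2 4 7 7 8 8 8 7 5 3 2 2 2 2 2 2 1 0]
 [3 2 3 2 1 0 0 3 6 8 8 8 8 6 3 1 1 2 2 2 2 2 1 0]]
```

```bash
sed -i 's|(r_-b-15)/150|(r_-b-70)/60|' fit.py; python3 - <<'E'
from fit import *
fs=[env.grab_frame(n) for n in("side","top")]
for t in(False,True):
    r=fit_pin(fs,[.597,-.18,.042],t);print("pin",r.x.round(4),r.fun)
for f in fs:
    x=win(f,r.x[:3]+[0,0,.038],14,"orange");print((x[5]*9).astype(int))
s=env.read_state()
for yaw in (0,-17,-60,-90,90):
    for P in([.597,-.178,.1],[.597,-.178,.3],[.465,.217,.2],[.44,.27,.13]):
        q=env.inverse_kinematics(P,[180,0,yaw]);print(yaw,P,None if q is None else np.round(q))
E
```

```text
pin [ 0.6057 -0.1746  0.0682] 36.17255959246444
pin [ 0.6086 -0.1736  0.0667  0.0198 -0.0715] 31.163924452133795
[[0 0 0 0 0 0 0 0 0 0 0 0 0 0 0 0 0 0 0 0 0 0 2 4 5 5 6 5]
 [0 0 0 0 0 0 0 0 0 0 0 0 0 0 0 0 0 0 0 0 0 0 0 1 2 4 5 4]
 [0 0 0 0 0 0 0 0 0 0 0 0 0 0 0 0 0 0 0 0 0 0 0 0 0 1 2 3]
 [0 0 0 0 0 0 0 0 0 0 0 0 0 0 0 0 0 0 0 0 0 0 0 0 0 0 0 0]
 [0 0 0 0 0 0 0 0 0 0 0 0 0 0 0 0 0 0 0 0 0 0 0 0 0 0 0 0]
 [0 0 0 0 0 0 0 0 0 0 0 0 0 0 0 0 0 0 0 0 0 0 0 0 0 0 0 0]
 [0 0 0 0 0 0 0 0 0 0 0 5 9 9 9 9 3 0 0 0 0 0 0 0 0 0 0 0]
 [0 0 0 0 0 0 0 0 0 2 9 9 9 9 9 9 9 7 0 0 0 0 0 0 0 0 0 0]
 [0 0 0 0 0 0 0 0 0 9 9 9 9 9 9 9 9 9 7 0 0 0 0 0 0 0 0 0]
 [0 0 0 0 0 0 0 0 0 9 9 9 9 9 9 9 9 9 9 0 0 0 0 0 0 0 0 0]
 [0 0 0 0 0 0 0 0 0 9 9 9 9 9 9 9 9 9 9 0 0 0 0 0 0 0 0 0]
 [0 0 0 0 0 0 0 0 0 7 9 9 9 9 9 9 9 9 9 0 0 0 0 0 0 0 0 0]
 [0 0 0 0 0 0 0 0 0 0 9 9 9 9 9 9 9 9 2 0 0 0 0 0 0 0 0 0]
 [0 0 0 0 0 0 0 0 0 0 3 8 9 9 9 9 9 4 0 0 0 0 0 0 0 0 0 0]
 [0 0 0 0 0 0 0 0 0 2 5 6 7 7 7 5 7 3 0 0 0 0 0 0 0 0 0 0]
 [0 0 0 0 0 0 0 0 0 2 7 9 9 9 8 9 9 6 0 0 0 0 0 0 0 0 0 0]
 [0 0 0 0 0 0 0 0 0 3 8 9 9 9 9 9 9 7 0 0 0
[... 2677 characters left out ...]
3.  12. -17.   0. -61.  30.]
-17 [0.44, 0.27, 0.13] [ 50.  17. -22.   0. -51.  23.]
-60 [0.597, -0.178, 0.1] [ -2.  28.  -9.   0. -53.  32.]
-60 [0.597, -0.178, 0.3] [ -2.  20.   8.   0. -78.  32.]
-60 [0.465, 0.217, 0.2] [ 43.  12. -17.   0. -61. -13.]
-60 [0.44, 0.27, 0.13] [ 50.  17. -22.   0. -51. -20.]
-90 [0.597, -0.178, 0.1] [ -2.  28.  -9.   0. -53.   2.]
-90 [0.597, -0.178, 0.3] [ -2.  20.   8.   0. -78.   2.]
-90 [0.465, 0.217, 0.2] [ 43.  12. -17.   0. -61. -43.]
-90 [0.44, 0.27, 0.13] [ 50.  17. -22.   0. -51. -50.]
90 [0.597, -0.178, 0.1] None
90 [0.597, -0.178, 0.3] None
90 [0.465, 0.217, 0.2] [ 43.  12. -17.   0. -61. 137.]
90 [0.44, 0.27, 0.13] [ 50.  17. -22.   0. -51. 130.]
```

View zoom.

```bash
python3 - <<'E'
import cv2,numpy as np
s=cv2.imread("pics/side0.png");t=cv2.imread("pics/top0.png")
def c(i,x,y,w,h):return cv2.resize(i[y:y+h,x:x+w],(400,400),interpolation=cv2.INTER_CUBIC)
cv2.imwrite("pics/z1.png",np.hstack([c(s,335,238,50,50),c(t,390,195,50,50)]))
E
```

```text
(no output)
```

View pics/z1.png

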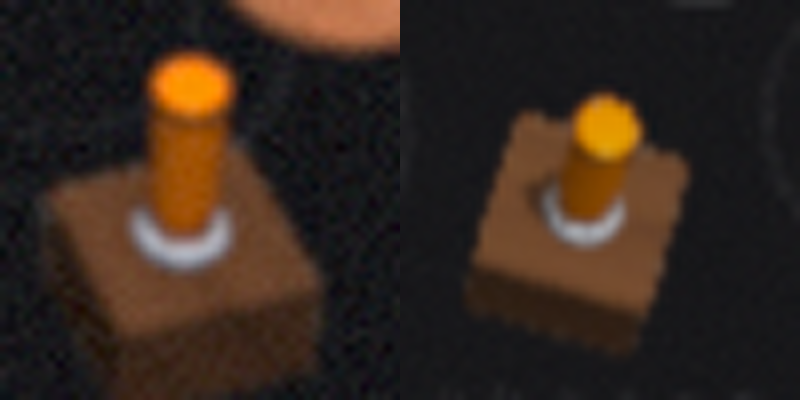

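The pin stands upright. In the side view its top face is at about (358.3,248.2) and in the top view at (415.3,210.6). The handle is a plain cylinder, and the earlier fit was spoilt by the coaster being in its window. I'll redo it with normalised colour, then grasp.

```bash
sed -i 's|S=np.clip((r_-b-70)/60,0,1)|S=np.clip(((r_-b)/(r_+1)-.66)/.24,0,1)*(r_>60)|' fit.py; python3 - <<'E'
from fit import *
fs=[env.grab_frame(n) for n in("side","top")]
print("top",tri(fs,[(358.3,248.2),(415.3,210.6)]))
for t in(False,True):
    r=fit_pin(fs,[.597,-.18,.042],t);print("pin",r.x.round(4),r.fun)
x=win(fs[0],[.597,-.18,.08],14,"orange");print((x[5]*9).astype(int))
E
```

```text
top [ 0.60554674 -0.17416527  0.12563793]
pin [ 0.6054 -0.1742  0.0676] 26.76768259842076
pin [ 0.6082 -0.1732  0.0665  0.0234 -0.079 ] 22.222524625169704
[[0 0 0 0 0 0 0 0 0 0 0 0 0 9 9 9 9 9 9 9 9 9 8 0 0 0 0 0]
 [0 0 0 0 0 0 0 0 0 0 0 0 0 8 9 9 9 9 9 9 9 9 8 0 0 0 0 0]
 [0 0 0 0 0 0 0 0 0 0 0 0 0 3 9 9 9 9 9 9 9 8 4 0 0 0 0 0]
 [0 0 0 0 0 0 0 0 0 0 0 0 0 6 9 9 6 7 8 9 6 6 0 0 0 0 0 0]
 [0 0 0 0 0 0 0 0 0 0 0 0 0 9 7 5 8 8 9 7 7 5 4 0 0 0 0 0]
 [0 0 0 0 0 0 0 0 0 0 0 0 0 7 9 9 9 9 9 8 9 8 2 0 0 0 0 0]
 [0 0 0 0 0 0 0 0 0 0 0 0 0 4 9 9 9 9 9 9 9 5 0 0 0 0 0 0]
 [0 0 0 0 0 0 0 0 0 0 0 0 0 5 9 9 9 9 9 9 9 8 0 0 0 0 0 0]
 [0 0 0 0 0 0 0 0 0 0 0 0 0 8 9 9 9 9 9 9 9 6 0 0 0 0 0 0]
 [0 0 0 0 0 0 0 0 0 0 0 0 0 6 9 9 9 9 9 9 9 4 0 0 0 0 0 0]
 [0 0 0 0 0 0 0 0 0 0 0 0 0 6 9 9 9 9 8 9 9 7 0 0 0 0 0 0]
 [0 0 0 0 0 0 0 0 0 0 0 0 0 7 9 9 9 9 9 9 8 4 0 0 0 0 0 0]
 [0 0 0 0 0 0 0 0 0 0 0 0 1 6 9 9 9 9 9 9 6 3 0 0 0 0 0 0]
 [0 0 0 0 0 0 0 0 0 0 0 0 6 6 9 9 9 7 9 7 9 4 0 0 0 0 0 0]
 [0 0 0 0 0 0 0 0 0 0 0 0 0 5 9 8 9 9 9 9 2 0 0 0 0 0 0 0]
 [0 0 0 0 0 0 0 0 0 0 0 0 0 1 9 9 9 9 9 7 0 0 0 0 0 0 0 0]
 [0 0 0 0 0 0 0 0 0 0 0 0 0 0 5 9 9 9 9 3 0 0 0 0 0 0 0 0]
 [0 0 0 0 0 0 0 0 0 0 0 0 0 0 0 3 6 7 3 0 0 0 0 0 0 0 0 0]
 [0 0 0 0 0 0 0 0 0 0 0 0 0 0 0 0 0 0 0 0 0 0 0 0 0 0 0 0]
 [0 0 0 0 0 0 0 0 0 0 0 0 0 0 0 0 0 0 0 0 0 0 0 0 0 0 0 0]
 [0 0 0 0 0 0 0 0 0 0 0 0 0 0 0 0 0 0 0 0 0 0 0 0 0 0 0 0]
 [0 0 0 0 0 0 0 0 0 0 0 0 0 0 0 0 0 0 0 0 0 0 0 0 0 0 0 0]
 [0 0 0 0 0 0 0 0 0 0 0 0 0 0 0 0 0 0 0 0 0 0 0 0 0 0 0 0]
 [0 0 0 0 0 0 0 0 0 0 0 0 0 0 0 0 0 0 0 0 0 0 0 0 0 0 0 0]
 [0 0 0 0 0 0 0 0 0 0 0 0 0 0 0 0 0 0 0 0 0 0 0 0 0 0 0 0]
 [0 0 0 0 0 0 0 0 0 0 0 0 0 0 0 0 0 0 0 0 0 0 0 0 0 0 0 0]
 [0 0 0 0 0 0 0 0 0 0 0 0 0 0 0 0 0 0 0 0 0 0 0 0 0 0 0 0]
 [0 0 0 0 0 0 0 0 0 0 0 0 0 0 0 0 0 0 0 0 0 0 0 0 0 0 0 0]]
```

```bash
python3 - <<'E'
from fit import *
fs=[env.grab_frame(n) for n in("side","top")]
for g in((.605,-.174,.056),):
  for t in(False,True):
    r=fit_pin(fs,g,t);print("pin",r.x.round(4),r.fun)
# stand top corners (right, left) and collar, from the zoom: side x offset 335,238; top 390,195
S=lambda a,b:(335+a/8-.5,238+b/8-.5); T=lambda a,b:(390+(a-400)/8-.5,195+b/8-.5)
print("collar",tri(fs,[S(182,235),T(584,216)]))
print("cornerR",tri(fs,[S(322,288),T(640,315)]),"L",tri(fs,[S(48,192),T(520,112)]),"front",tri(fs,[S(122,333),T(474,268)]),"back",tri(fs,[S(240,150),T(688,160)]))
E
```

```text
pin [ 0.6059 -0.1742  0.0615] 39.398708389756464
pin [ 0.61   -0.1706  0.0617  0.0862 -0.1018] 26.935248920920515
collar [ 0.60455092 -0.17551998  0.05900833]
cornerR [ 0.61450934 -0.20669442  0.03574385] L [ 0.59402728 -0.14525893  0.0831773 ] front [ 0.6063154  -0.13979001 -0.01927933] back [ 0.6051621  -0.20649146  0.12381797]
```

```bash
python3 - <<'E'
from fit import *
fs=[env.grab_frame(n) for n in("side","top")]
S=lambda a,b:(335+(a+.5)/8-.5,238+(b+.5)/8-.5); T=lambda a,b:(390+(a-400+.5)/8-.5,195+(b+.5)/8-.5)
c=[tri(fs,[S(*a),T(*b)]) for a,b in(((322,288),(688,160)),((240,150),(520,112)),((48,192),(474,268)),((122,333),(640,315)))]
print(np.round(c,4),np.mean(c,0))
print("top",tri(fs,[S(190,85),T(606,128)]),"collar",tri(fs,[S(182,235),T(584,216)]))
for P in([.602,-.176,.110],[.602,-.176,.125],[.602,-.176,.043],[.605,-.175,.060]): print(P,[((proj(f,P)[0]-o+.5)*8-.5).round() for f,o in zip(fs,([335,238],[340,195]))])
r=fit_pin(fs,(.605,-.174,.055));d=[win(f,r.x+[0,0,.038],18,"orange") for f in fs];print(r.x,[pin_cost(np.r_[r.x,0,0],[x]) for x in d],d[1][5].sum(),d[0][5].sum())
print((d[1][5]*9).astype(int)[4:32,4:32])
E
```

```text
[[ 0.6403 -0.2107  0.0554]
 [ 0.6436 -0.1421  0.0551]
 [ 0.5721 -0.1391  0.0566]
 [ 0.5697 -0.2055  0.0553]] [ 0.60641604 -0.17434484  0.05561852]
top [ 0.60560525 -0.17417575  0.1257013 ] collar [ 0.60454816 -0.17575115  0.05891173]
[0.602, -0.176, 0.11] [array([181., 126.]), array([603., 158.])]
[0.602, -0.176, 0.125] [array([183.,  92.]), array([608., 140.])]
[0.602, -0.176, 0.043] [array([171., 273.]), array([578., 238.])]
[0.605, -0.175, 0.06] [array([181., 232.]), array([583., 211.])]
[ 0.60586702 -0.17409739  0.06244666] [np.float64(22.66439860516067), np.float64(13.987013924364572)] 98.92551778131644 174.895291371015
[[0 0 0 0 0 0 0 0 0 0 0 0 0 0 0 0 0 0 0 0 0 0 0 0 0 0 0 0]
 [0 0 0 0 0 0 0 0 0 0 0 0 0 0 0 0 0 0 0 0 0 0 0 0 0 0 0 0]
 [0 0 0 0 0 0 0 0 0 0 0 0 0 0 0 0 0 0 0 0 0 0 0 0 0 0 0 0]
 [0 0 0 0 0 0 0 0 0 0 0 0 0 0 0 0 0 0 0 0 0 0 0 0 0 0 0 0]
 [0 0 0 0 0 0 0 0 0 0 0 0 0 0 0 0 0 0 0 0 0 0 0 0 0 0 0 0]
 [0 0 0 0 0 0 0 0 0 0 0 0 0 0 0 0 0 0 0 0 0 0 0 0 0 0 0 0]
 [0 0 0 0 0 0 0 0 0 0 0 0 0 0 0 0 0 0 0 0 0 0 0 0 0 0 0 0]
 [0 0 0 0 0 0 0 0 0 0 0 0 0 0 0 5 5 2 0 0 0 0 0 0 0 0 
[... 485 characters left out ...]
0 0 0 0 0 0 0 5 9 9 9 9 9 9 9 2 0 0 0 0 0 0 0 0 0]
 [0 0 0 0 0 0 0 0 0 0 8 9 9 9 9 9 9 8 0 0 0 0 0 0 0 0 0 0]
 [0 0 0 0 0 0 0 0 0 0 6 9 9 9 9 9 9 4 0 0 0 0 0 0 0 0 0 0]
 [0 0 0 0 0 0 0 0 0 0 3 9 9 9 9 9 3 0 0 0 0 0 0 0 0 0 0 0]
 [0 0 0 0 0 0 0 0 0 0 1 9 9 9 9 6 0 0 0 0 0 0 0 0 0 0 0 0]
 [0 0 0 0 0 0 0 0 0 0 0 7 9 9 9 0 0 0 0 0 0 0 0 0 0 0 0 0]
 [0 0 0 0 0 0 0 0 0 0 0 0 0 0 0 0 0 0 0 0 0 0 0 0 0 0 0 0]
 [0 0 0 0 0 0 0 0 0 0 0 0 0 0 0 0 0 0 0 0 0 0 0 0 0 0 0 0]
 [0 0 0 0 0 0 0 0 0 0 0 0 0 0 0 0 0 0 0 0 0 0 0 0 0 0 0 0]
 [0 0 0 0 0 0 0 0 0 0 0 0 0 0 0 0 0 0 0 0 0 0 0 0 0 0 0 0]
 [0 0 0 0 0 0 0 0 0 0 0 0 0 0 0 0 0 0 0 0 0 0 0 0 0 0 0 0]
 [0 0 0 0 0 0 0 0 0 0 0 0 0 0 0 0 0 0 0 0 0 0 0 0 0 0 0 0]]
```

Everything agrees: the stand's top is at z≈0.0556, so it stands on the raised hob. The pin's axis is at (0.606,-0.1743), its top is at 0.1257, and the eye is at (0.465,0.217,0.1095). Next I'll grasp and lift.

```bash
python3 - <<'E'
from fit import *
X,Y=.606,-.1745
env.goto([.33,.36,.32],[180,0,0])
env.goto([X,Y,.22],[180,0,20])
env.gripper_to(.7)
print(env.move_straight([X,Y,.0806],force_limit=15,rate=.12), env.read_state()["position"])
env.gripper_to(0,50)
s=env.read_state();print(s["opening"],s["finger_force"],s["force"],s["clock"])
env.move_straight([X,Y,.20])
s=env.read_state();print(s["position"],s["opening"],s["finger_force"],s["force"],s["clock"])
# carry, retracted, to a place near the eye
env.goto([.46,.10,.24],[180,0,53])
env.goto([.45,.17,.21],[180,0,53])
env.dwell(.3)
s=env.read_state();print(s["position"],s["tool_rot"],s["force"],s["clock"])
fs=[env.grab_frame(n) for n in("side","top")]
def c(f):
    u,v=proj(f,s["position"]-[0,0,.04])[0].astype(int);i=f["image"];return cv2.resize(i[v-30:v+30,u-30:u+30],(400,400),interpolation=cv2.INTER_CUBIC),(u-30,v-30)
a,b=c(fs[0]),c(fs[1]);print(a[1],b[1]);cv2.imwrite("pics/z2.png",np.hstack([a[0],b[0]]))
E
```

```text
False [ 0.60665947 -0.174592    0.08152944]
0.2638708341813831 49.99870373401791 [-0.22574754  0.35955011  1.33081717] 8.2167
[ 0.60522153 -0.17431468  0.19870215] 0.2668149464237807 49.998545525595546 [-0.12514589 -0.1485698  -1.49395673] 9.1667
[0.45041824 0.16928141 0.21044279] [ 1.79983572e+02 -4.81318384e-02  5.29094544e+01] [ 0.28196573 -0.20217709 -0.11483369] 11.0667
(np.int64(231), np.int64(145)) (np.int64(259), np.int64(190))
```

View pics/z2.png

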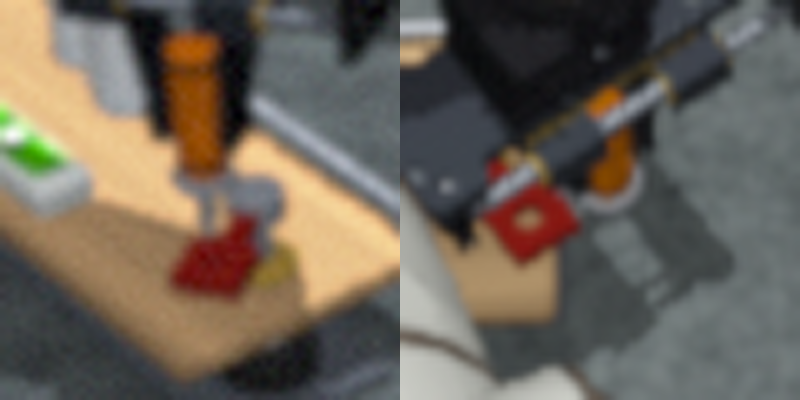

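The pin is held upright. In the side crop its collar is at about (203,183), and in the top crop at about (612,190). The eye is visible in both. I'll compare the collar with where the kinematics say it should be.

```bash
python3 - <<'E'
from fit import *
fs=[env.grab_frame(n) for n in("side","top")]
P=np.mean([env.read_state()["position"] for _ in range(5)],0);print(P)
o=[(231,145),(259,190)];x=[0,400]
uv=lambda i,a,b:((a-x[i]+.5)*.15-.5+o[i][0],(b+.5)*.15-.5+o[i][1])
print("collar tri",tri(fs,[uv(0,203,183),uv(1,612,190)]))
for Q in(P-[0,0,.026],P-[0,0,.026-.070],P-[0,0,.020]):print([(((proj(f,Q)[0]-o[i]+.5)/.15-.5)+[x[i],0]).round() for i,f in enumerate(fs)])
# side-only handle silhouette: axis columns per row, versus projected axis
w=win(fs[0],P+[0,0,.01],16,"orange")
for r in range(w[5].shape[0]):
    s=w[5][r]
    if s.sum()>5: print(w[2]+r,round((s*np.arange(len(s))).sum()/s.sum()+w[1],2),round(s.sum(),1),end=" | ")
print()
for dz in(-.02,0,.02,.044):print(proj(fs[0],P+[0,0,dz])[0])
r=fit_eye(fs,[.465,.217,.1095,-2.21]);print("eye",r.x.round(4),r.fun)
E
```

```text
[0.45013503 0.16972963 0.21023979]
collar tri [0.44917664 0.16598337 0.1867326 ]
[array([203., 183.]), array([605., 189.])]
[array([191.,  46.]), array([593., 110.])]
[array([202., 172.]), array([604., 182.])]
151 259.27 6.9 | 152 258.83 8.0 | 153 258.87 7.1 | 154 258.91 6.3 | 155 258.98 5.5 | 156 259.53 6.3 | 157 259.25 6.7 | 158 259.15 7.2 | 159 259.19 6.3 | 160 259.51 6.7 | 161 259.96 6.4 | 162 259.46 6.3 | 163 259.51 7.4 | 164 259.85 6.5 | 165 260.3 5.7 | 166 260.44 5.3 | 167 260.81 5.3 | 
[260.89200439 170.30065914]
[260.39555966 164.54945866]
[259.89110598 158.69908944]
[259.27494115 151.54438316]
eye [ 0.4646  0.2165  0.1094 -2.1928] 54.475879017555954
```

The pin looks about 3 mm off the TCP along the tool's −x, which is the free direction of the grasp. I'll place the tip 10 mm above the eye with that corrected and check.

```bash
cat > look.py <<'E'
from fit import *
def look(P,fn,h=24):
    fs=[env.grab_frame(n) for n in("side","top")];o=[];im=[]
    for f in fs:
        u,v=proj(f,P)[0].astype(int);o.append((u-h,v-h))
        im.append(cv2.resize(f["image"][v-h:v+h,u-h:u+h],(400,400),interpolation=cv2.INTER_CUBIC))
    cv2.imwrite(fn,np.hstack(im));print(np.array(o).tolist(),400/2/h);return fs
E
python3 - <<'E'
from look import *
env.move_straight([.4668,.219,.205],rate=.08)
env.move_straight([.4668,.219,.1735],rate=.05)
env.dwell(.3)
P=np.mean([env.read_state()["position"] for _ in range(5)],0);print(P,env.read_state()["force"],env.read_state()["clock"])
fs=look([.465,.217,.125],"pics/z3.png")
for Q in(P-[0,0,.026],P-[0,0,.020],P-[0,0,.054],[.465,.217,.1095]): print([((proj(f,Q)[0]-(proj(f,[.465,.217,.125])[0].astype(int)-24)+.5)*400/48-.5).round().tolist() for f in fs])
E
```

```text
[0.46685512 0.2190906  0.17371792] [ 0.60024048  0.26009669 -1.62898111] 13.15
[[238, 155], [253, 194]] 8.333333333333334
[[209.0, 149.0], [195.0, 176.0]]
[[208.0, 135.0], [194.0, 168.0]]
[[215.0, 212.0], [203.0, 213.0]]
[[213.0, 238.0], [209.0, 232.0]]
```

View pics/z3.png

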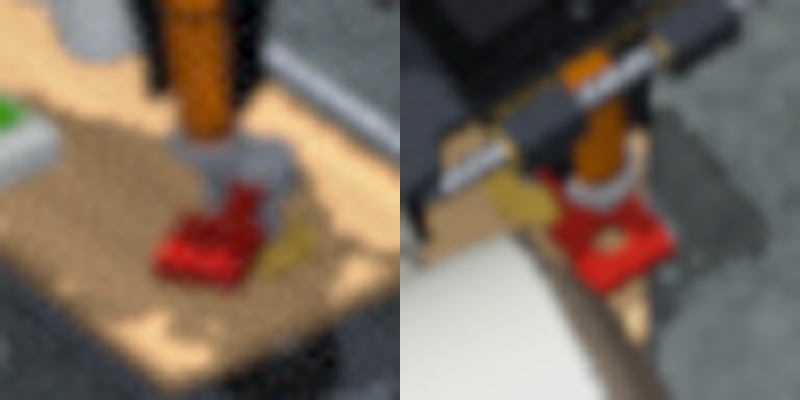

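In both views the tip lines up with the eye horizontally to within about 1 mm (tip about (213,212) and (212,215), eye about (213,238) and (211,232)). I'll descend under a force guard.

```bash
python3 - <<'E'
from look import *
env.dwell(.2);s0=env.read_state();F0=np.mean([env.read_state()["force"] for _ in range(8)],0);print(F0)
for z in(.164,.158,.152):
    hit=env.move_straight([.4668,.219,z],rate=.04,force_limit=4)
    s=env.read_state();print(z,hit,s["position"].round(4),(s["force"]-F0).round(2),s["wrist_torque"].round(3),s["clock"])
    if hit: break
E
```

```text
[-0.11182945  0.91229439 -1.02982974]
0.164 False [0.4666 0.2188 0.1635] [-0.26 -0.78 -0.63] [-0.122 -0.141  0.047] 13.8333
0.158 False [0.4663 0.2187 0.1577] [-1.59 -0.89  1.11] [-0.191  0.228  0.037] 14.1333
0.152 False [0.4657 0.2182 0.1514] [-2.86 -3.11  2.71] [-0.715  1.026  0.025] 14.4333
```

```bash
python3 - <<'E'
from look import *
F0=np.array([-.11,.91,-1.03]); x,y=.4668,.219
def st(t):
    env.dwell(.15);s=env.read_state();F=np.mean([env.read_state()["force"] for _ in range(6)],0)-F0
    print(t,s["position"].round(4),F.round(2),s["wrist_torque"].round(3),round(s["clock"],2));return F
F=st("0")
for k in range(4):
    if np.hypot(*F[:2])<1.2: break
    d=F[:2]/np.hypot(*F[:2])*.001; x+=d[0];y+=d[1]
    env.move_straight([x,y,.152],rate=.03);F=st((round(x,4),round(y,4)))
env.move_straight([x,y,.145],rate=.03,force_limit=5);F=st("down")
look([.465,.217,.125],"pics/z4.png")
E
```

```text
0 [0.4659 0.2183 0.1517] [-3.81 -3.4   2.64] [-0.974  1.222  0.044] 14.58
(np.float64(0.4661), np.float64(0.2183)) [0.4659 0.2182 0.1519] [-3.44 -3.71  2.6 ] [-0.914  1.216 -0.009] 14.98
(np.float64(0.4654), np.float64(0.2176)) [0.4657 0.2179 0.1522] [-1.93 -2.05  2.97] [-0.392  0.882 -0.059] 15.38
(np.float64(0.4647), np.float64(0.2169)) [0.4651 0.2173 0.152 ] [-1.03 -0.36  0.77] [-0.033  0.039  0.059] 15.78
down [0.4649 0.217  0.1451] [ 0.83 -0.9   1.08] [-0.068 -0.08   0.058] 16.32
[[238, 155], [253, 194]] 8.333333333333334
```

View pics/z4.png

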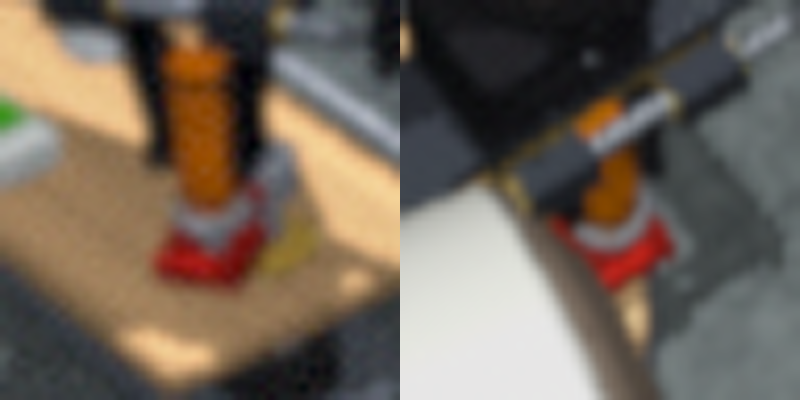

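The rod is in the eye, with the collar a few mm above it at about (215,215) in the side crop. Now I'll press down and look at the level.

```bash
python3 - <<'E'
from look import *
F0=np.array([-.11,.91,-1.03])
def st(t):
    env.dwell(.15);s=env.read_state();F=np.mean([env.read_state()["force"] for _ in range(6)],0)-F0
    print(t,s["position"].round(4),F.round(2),s["wrist_torque"].round(3),round(s["clock"],2),s["finger_force"]);return F
for z in (.139,.136,.134,.132,.130,.128,.126,.124):
    env.move_straight([.4647,.2169,z],rate=.03);F=st(z)
    if F[2]>11: break
env.dwell(.6)
fs=[env.grab_frame(n) for n in("side","top")]
im=[]
for f in fs:
    u,v=proj(f,[.45,.35,.085])[0].astype(int);print(u-24,v-18);cv2.imwrite("pics/raw%d.png"%len(im),f["image"]);im.append(cv2.resize(f["image"][v-18:v+18,u-24:u+24],(400,300),interpolation=cv2.INTER_CUBIC))
    r=env.search_frame(f,"bubble_mid"),env.search_frame(f,"level_mid");print([[(np.round(q["xyz"],3),q["score"]) for q in k[:1]] for k in r])
cv2.imwrite("pics/z5.png",np.hstack(im))
E
```

```text
0.139 [0.4648 0.217  0.1391] [ 1.09 -0.78  0.48] [-0.042 -0.121  0.005] 16.92 49.997910163365304
0.136 [0.4648 0.2169 0.136 ] [ 0.23 -1.27 -0.61] [-0.039 -0.032 -0.012] 17.32 49.99788478016853
0.134 [0.4647 0.2169 0.134 ] [-0.16 -2.26  0.19] [-0.068 -0.078 -0.005] 17.72 49.99783117789775
0.132 [0.465  0.217  0.1322] [ 0.74 -1.29  1.16] [-0.165 -0.251  0.065] 18.12 49.998517306521535
0.13 [0.465  0.2168 0.1302] [ 1.85 -2.62  3.19] [-0.582 -0.446 -0.031] 18.52 49.9986914684996
0.128 [0.4649 0.2168 0.1282] [ 1.35 -3.03  5.21] [-0.908 -0.59   0.027] 18.92 49.999370807781816
0.126 [0.465  0.2167 0.1269] [-0.1  -3.52  8.89] [-1.198 -0.15  -0.002] 19.32 49.99894602689892
0.124 [0.4652 0.2166 0.1263] [-2.27 -6.3  16.2 ] [-1.533  0.585  0.015] 19.72 50.00014201272279
224 150
[[(array([0.436, 0.332, 0.065]), 0.42)], [(array([0.439, 0.327, 0.06 ]), 0.71)]]
212 200
[[(array([0.455, 0.213, 0.13 ]), 0.72)], [(array([0.401, 0.501, 0.066]), 0.57)]]
```

View pics/z5.png

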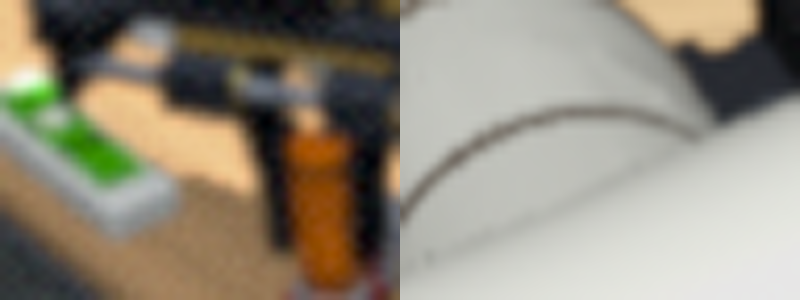

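The top view is blocked by the arm, but the side view shows the level with its bubble (crop about (55,120)) toward the hinge. I'll rectify the level patch numerically.

```bash
python3 - <<'E'
from h import *
ims=[cv2.imread("pics/side0.png"),cv2.imread("pics/raw0.png")]
o=np.zeros((580,800,3),np.uint8)
for i,m in enumerate(ims):
    o[i*290:i*290+280,:]=cv2.resize(m[152:180,205:255][:, :],(800,280) if 0 else (500,280),interpolation=cv2.INTER_CUBIC).repeat(1,1) if 0 else np.pad(cv2.resize(m[152:180,205:255],(500,280),interpolation=cv2.INTER_CUBIC),((0,0),(0,300),(0,0)))
    g=m[...,1].astype(int)-m[...,2]; print(g[155:178,215:246])
cv2.imwrite("pics/z6.png",o)
E
```

```text
[[-35 -36 -33 -35 -33 -32 -36 -37 -39 -39 -40 -41 -39 -40 -41 -40 -39 -38
  -38 -41 -40 -40 -38 -40 -41 -39 -31 -25 -15  -4   4]
 [-35 -35 -35 -35 -32 -33 -34 -32 -37 -36 -41 -38 -38 -38 -41 -42 -37 -40
  -37 -38 -41 -38 -39 -41 -43 -44 -45 -42 -28 -13   1]
 [-31 -33 -35 -31 -36 -31 -34 -32 -34 -35 -32 -23 -19 -24 -35 -39 -42 -40
  -37 -37 -38 -41 -36 -39 -39 -43 -40 -44 -35 -17  -3]
 [-28 -31 -32 -34 -35 -34 -31 -29 -24 -19 -14  -5   0  -3 -13 -29 -38 -42
  -41 -40 -38 -37 -38 -39 -37 -39 -39 -39 -41 -29  -5]
 [-28 -30 -32 -33 -36 -30 -23 -16 -11  -2   9  24  39  40  16  -9 -26 -36
  -40 -41 -40 -38 -37 -38 -39 -39 -40 -39 -43 -34 -11]
 [-28 -28 -33 -36 -30 -19 -11  -3   6  21  57  85 104 102  73  35   7 -20
  -35 -42 -41 -40 -39 -38 -37 -38 -39 -39 -40 -40 -24]
 [-27 -28 -27 -30 -28 -13   0   4  20  62 104 130 134 133 119  94  58   9
  -22 -31 -40 -40 -39 -39 -36 -36 -38 -39 -38 -43 -34]
 [-27 -29 -26 -27 -28 -12   2   5  10  42  85 120 133 136 139 125  97  46
   13  -7 -24 -35 -42 -38 -39 -39 -36 -38 -39 -41 -41]
 [-35 -32 -28 -28 -30 -27 -11   4   4   9  31  71 105 130 127 110  7
[... 4135 characters left out ...]
    4  11  19  27  22  16  11   8   6   6   2   1 -15]
 [  3   5   5   7   7  -4  -8 -16 -21 -27 -30 -32 -32 -31 -26 -21  -8  -1
    3   2  11   8   8   4   3   5   2   2   6   0 -15]
 [  5   4   1   4   3   4   4  -8 -13 -24 -25 -28 -32 -32 -31 -28 -20  -8
    0   3   2   3   4   3   5   5   5   5   5   1 -12]
 [  6   3   3   1   8   4   5  -1  -4 -12 -22 -25 -27 -29 -32 -31 -29 -20
  -10  -2   2   4   5   5   1   4   1   2   3  -8 -19]
 [  4   2   4   3   1   3   5   4   4  -3 -12 -19 -23 -29 -30 -28 -33 -31
  -22 -14  -6   0   5   4   5   2  -1  -7 -14 -20 -24]
 [  6   5   7   6   2   7   5   5   4   1  -1 -11 -18 -23 -26 -30 -32 -30
  -33 -28 -18  -4  -3   0  -4  -7 -14 -20 -24 -28 -31]]
```

View pics/z6.png

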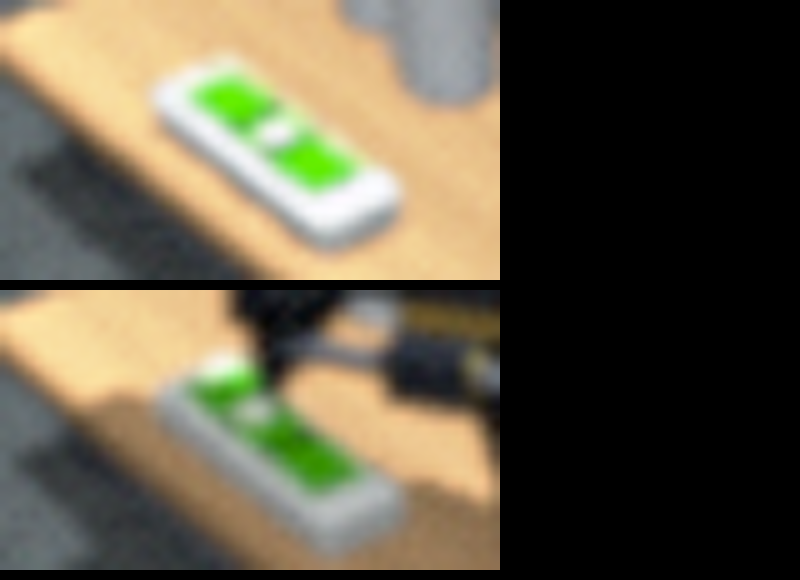

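The top panel (before) has the bubble at the middle, (275,132). The bottom panel (pressed) has it toward the hinge at (255,122), about 2 px off. I'll measure this with a rectified profile along the window, using normalised green.

```bash
cat > bub.py <<'E'
from fit import *
def px(a,b): return 205+(a+.5)/10-.5,152+(b+.5)/10-.5
def axis(f):
    a,b=atz(f,px(226,92),.086),atz(f,px(322,166),.086)   # hinge end, foot end of the green, before pressing
    d=a-b; return (a+b)/2,d/np.linalg.norm(d)
def profile(f,dz=0.,im=None,band=(-4,4.1)):
    c,d=axis(f); n=np.array([-d[1],d[0],0]); ys=np.arange(-50,50.1,1.); xs=np.arange(band[0],band[1],1.)
    P=c+[0,0,dz]+ys[:,None,None]*d*1e-3+xs[None,:,None]*n*1e-3
    uv=proj(f,P).reshape(len(ys),len(xs),2).astype(np.float32)
    I=cv2.remap((f["image"] if im is None else im).astype(np.float32),uv[...,0],uv[...,1],cv2.INTER_CUBIC)
    g=np.clip((I[...,1]-I[...,2])/(I[...,1]+I[...,2]+1),-.1,1).mean(1); return ys,g
def measure(f,dz=0.,im=None,v=False,band=(-4,4.1)):
    ys,g=profile(f,dz,im,band)
    from scipy.optimize import least_squares
    box=lambda a,b:.5*(np.tanh((ys-a)/3)-np.tanh((ys-b)/3))
    # window [m-L,m+L], green A(+slope), bubble 14 mm at m+o, black lines at m+-10 (19 mm inner)
    def mod(p): m,L,A,o,B,k,s=p; return box(m-L,m+L)*(A+s*(ys-m)/50)*(1-B*box(m+o-7,m+o+7)) - k*(box(m-10.5,m-9.5)+box(m+9.5,m+10.5))
    best=min((least_squares(lambda p:mod(p)-g,[0,32,.6,o,.8,.1,0]) for o in(-20,-10,0,10,20)),key=lambda r:r.cost)
    if v: print((g*100).astype(int)[::2].tolist())
    return best.x.round(2),round(best.cost,4)
E
python3 - <<'E'
from bub import *
f=env.grab_frame("side")
c,d=axis(f);print(c,d)
for b in((-4,4.1),(-7,-1),(1,7)): print("before",measure(f,0,cv2.imread("pics/side0.png"),True,b)); print("pressed",measure(f,-.0025,None,True,b))
print(env.read_state()["force"],env.read_state()["clock"])
E
```

```text
[0.40548119 0.39473438 0.086     ] [-0.32351162  0.9462242   0.        ]
[0, 0, 2, 7, 14, 22, 29, 35, 38, 39, 39, 38, 38, 39, 39, 39, 38, 34, 28, 20, 12, 6, 2, 1, 1, 2, 4, 8, 14, 21, 28, 35, 39, 41, 41, 40, 39, 39, 39, 38, 37, 35, 30, 24, 17, 10, 6, 2, 0, -1, -2]
before (array([-1.78, 39.07,  0.39, -0.36,  1.01,  0.88,  0.  ]), np.float64(0.0191))
[4, 7, 10, 15, 21, 28, 35, 39, 40, 40, 40, 40, 39, 39, 40, 40, 40, 39, 39, 40, 40, 39, 39, 37, 33, 27, 20, 14, 10, 7, 5, 4, 5, 7, 10, 16, 23, 30, 36, 38, 36, 31, 24, 18, 12, 8, 4, 1, 0, -2, -4]
pressed (array([-2.44, 40.1 ,  0.35, 13.46,  1.  , -0.29, -0.07]), np.float64(0.0717))
[0, 0, 1, 4, 10, 17, 24, 28, 31, 31, 31, 31, 30, 29, 30, 31, 31, 29, 26, 23, 17, 11, 7, 5, 4, 4, 5, 7, 11, 15, 21, 27, 31, 33, 33, 33, 32, 31, 30, 30, 29, 28, 24, 20, 15, 9, 5, 2, 0, -1, -2]
before (array([-1.29, 39.19,  0.31,  0.31,  0.89,  0.54, -0.  ]), np.float64(0.0143))
[3, 6, 8, 11, 15, 19, 23, 26, 27, 29, 30, 29, 28, 28, 29, 29, 27, 25, 24, 22, 22, 24, 26, 26, 26, 25, 22, 17, 12, 9, 7, 5, 5, 6, 10, 15, 22, 30, 35, 37, 34, 30, 24, 18, 12, 7, 4, 1, 0, -2, -3]
pressed (array([-3.52, 40.36,  0.29, 16.97,  0.81,  0.39,  0.05]), np.float64(0.0361))
[0, 0, 2, 7, 14, 23, 30, 35, 39, 40, 40, 39, 39, 40, 41, 41, 39, 34, 26, 17, 9, 4, 2, 1, 2, 3, 7, 12, 19, 26, 33, 38, 40, 42, 42, 40, 39, 39, 40, 40, 39, 36, 31, 24, 16, 9, 4, 1, 0, -1, -2]
before (array([-2.070e+00,  3.891e+01,  4.000e-01, -8.400e-01,  1.000e+00,
        8.300e-01,  1.000e-02]), np.float64(0.0219))
[4, 6, 10, 15, 23, 30, 37, 41, 42, 42, 41, 41, 41, 41, 40, 40, 41, 42, 42, 43, 43, 43, 41, 37, 32, 25, 18, 13, 9, 7, 6, 5, 6, 8, 12, 18, 25, 32, 37, 39, 36, 31, 25, 18, 13, 9, 5, 1, -1, -4, -5]
pressed (array([-2.22, 40.23,  0.36, 12.5 ,  1.04, -0.5 , -0.09]), np.float64(0.0775))
[-1.68988723 -4.9068386  14.40960459] 20.6667
```

The bubble is about 14 mm to the hinge side, so roughly 1.05 rad of crank is needed. The foot axis is confirmed two ways at about (0.4975,0.262). I'll turn in small arcs, raising z 5 mm/rad and yawing with the crank.

```bash
cat > turn.py <<'E'
from bub import *
F0=np.array([-.11,.91,-1.03]); C=np.array([.4973,.2617]); P0=np.array([.4647,.2169]); Z0=.1248
r0=np.hypot(*(P0-C)); phi0=np.arctan2(*(P0-C)[::-1])
def go(th,dz=0.,dr=0.):
    a=phi0-th; r=r0+dr
    env.move_straight([C[0]+r*np.cos(a),C[1]+r*np.sin(a),Z0+.005*th+dz],[180,0,53-np.degrees(th)],rate=.03)
    F=np.mean([env.read_state()["force"] for _ in range(5)],0)-F0; s=env.read_state()
    er=np.array([np.cos(a),np.sin(a)]); et=np.array([np.sin(a),-np.cos(a)])
    p=s["position"]; print(round(th,2),"Fz %.1f Fr %.1f Ft %.1f"%(F[2],F[:2]@er,F[:2]@et),"zact %.4f"%p[2],"ang %.3f"%(phi0-np.arctan2(p[1]-C[1],p[0]-C[0])),"tq",np.abs(s["wrist_torque"]).max().round(2),"ff",round(s["finger_force"],1),"t",round(s["clock"],2))
    return F,F[:2]@er,F[:2]@et
E
python3 - <<'E'
from turn import *
print(r0,phi0)
for th in(0,.1,.2,.3,.4):
    F,fr,ft=go(th)
    if not 7<F[2]<22 or abs(fr)>12 or abs(ft)>14: print("stop");break
env.dwell(.8);f=env.grab_frame("side");cv2.imwrite("pics/raw1.png",f["image"]);print(measure(f,-.0025,None,True))
E
```

```text
0.05540577587219585 -2.1998580059854156
0 Fz 13.0 Fr 4.2 Ft -3.2 zact 0.1265 ang -0.009 tq 1.34 ff 50.0 t 20.92
0.1 Fz 14.0 Fr 4.9 Ft -2.7 zact 0.1271 ang 0.092 tq 1.37 ff 50.0 t 21.25
0.2 Fz 14.1 Fr 3.1 Ft -4.4 zact 0.1277 ang 0.193 tq 1.24 ff 50.0 t 21.58
0.3 Fz 13.7 Fr 2.7 Ft -3.2 zact 0.1284 ang 0.296 tq 1.14 ff 50.0 t 21.92
0.4 Fz 15.3 Fr 2.6 Ft -3.5 zact 0.1289 ang 0.399 tq 1.08 ff 50.0 t 22.25
[2, 4, 7, 11, 17, 23, 29, 35, 39, 41, 42, 41, 40, 40, 40, 41, 42, 42, 42, 41, 39, 34, 27, 20, 14, 9, 6, 4, 4, 4, 5, 8, 11, 16, 24, 31, 36, 39, 41, 42, 42, 40, 35, 28, 19, 12, 6, 2, 0, -1, -2]
(array([-1.750e+00,  4.022e+01,  3.600e-01,  8.480e+00,  1.110e+00,
       -4.100e-01, -1.000e-02]), np.float64(0.1293))
```

```bash
python3 - <<'E'
from turn import *
for th in(.5,.6,.7,.8,.9):
    F,fr,ft=go(th)
    if not 7<F[2]<22 or abs(fr)>12 or abs(ft)>14: print("stop");break
env.dwell(1);f=env.grab_frame("side");cv2.imwrite("pics/raw2.png",f["image"])
for b in((-4,4.1),(-7,-1),(1,7)):print(measure(f,-.001,None,True,b))
E
```

```text
0.5 Fz 14.6 Fr 3.3 Ft -3.3 zact 0.1295 ang 0.502 tq 1.04 ff 50.0 t 23.43
0.6 Fz 14.8 Fr 1.7 Ft -3.2 zact 0.1301 ang 0.606 tq 0.91 ff 50.0 t 23.77
0.7 Fz 13.9 Fr 0.9 Ft -3.7 zact 0.1306 ang 0.710 tq 0.86 ff 50.0 t 24.1
0.8 Fz 15.7 Fr 1.4 Ft -3.9 zact 0.1312 ang 0.815 tq 0.88 ff 50.0 t 24.43
0.9 Fz 13.8 Fr 0.7 Ft -3.2 zact 0.1317 ang 0.920 tq 0.86 ff 50.0 t 24.77
[2, 4, 6, 9, 13, 20, 27, 33, 38, 41, 42, 41, 41, 41, 41, 40, 40, 39, 36, 28, 20, 14, 10, 7, 5, 4, 4, 4, 5, 7, 12, 20, 28, 35, 38, 40, 41, 41, 42, 40, 36, 31, 24, 17, 11, 6, 3, 0, -1, -2, -3]
(array([-0.9 , 38.03,  0.39,  0.95,  0.93,  1.2 , -0.05]), np.float64(0.07))
[2, 3, 6, 10, 13, 18, 23, 28, 32, 32, 31, 31, 31, 31, 30, 31, 31, 31, 30, 27, 22, 17, 13, 10, 8, 6, 5, 5, 6, 7, 9, 13, 17, 21, 23, 24, 25, 26, 26, 26, 24, 22, 18, 14, 9, 5, 2, 0, 0, -1, -2]
(array([-0.58, 39.57,  0.28,  1.91,  0.8 ,  0.51, -0.09]), np.float64(0.044))
[1, 3, 5, 8, 13, 19, 27, 33, 37, 41, 43, 42, 41, 40, 40, 40, 41, 39, 34, 26, 18, 12, 9, 7, 6, 5, 5, 5, 7, 11, 18, 27, 35, 39, 42, 43, 44, 44, 43, 42, 39, 34, 27, 20, 13, 8, 4, 1, -1, -2, -4]
(array([-1.220e+00,  3.806e+01,  4.100e-01,  6.600e-01,  9.200e-01,
        1.230e+00, -1.000e-02]), np.float64(0.0525))
```

Fit and trend both put the bubble about +1 to +3 mm off. I'll turn to 1.06 rad, then measure and look.

```bash
python3 - <<'E'
from turn import *
for th in(.98,1.06): F,fr,ft=go(th)
env.dwell(1.2)
g=[];
for k in range(4):
    f=env.grab_frame("side");g.append(f["image"].astype(float))
m=np.mean(g,0).astype(np.uint8)
for b in((-4,4.1),(-7,-1),(1,7)):print(measure(f,-.0005,m,True,b))
c,d=axis(f);n=np.array([-d[1],d[0],0])
a,b=np.meshgrid(np.arange(-60,60,.15),np.arange(22,-22,-.15))
P=c+[0,0,-.0005]+a[...,None]*d*1e-3+b[...,None]*n*1e-3
uv=proj(f,P).reshape(a.shape+(2,)).astype(np.float32)
R=lambda i:cv2.remap(i,uv[...,0],uv[...,1],cv2.INTER_CUBIC)
cv2.imwrite("pics/z7.png",np.vstack([R(m),R(cv2.imread("pics/side0.png"))]))
E
```

```text
0.98 Fz 13.7 Fr -1.3 Ft -3.4 zact 0.1322 ang -5.280 tq 0.83 ff 50.0 t 26.12
1.06 Fz 13.4 Fr -1.6 Ft -2.7 zact 0.1326 ang -5.196 tq 0.83 ff 50.0 t 26.42
[1, 2, 5, 8, 14, 21, 28, 34, 39, 41, 41, 41, 41, 41, 41, 41, 40, 36, 28, 20, 13, 8, 6, 5, 5, 5, 6, 8, 11, 17, 23, 31, 37, 41, 42, 41, 41, 42, 42, 41, 39, 36, 31, 24, 17, 11, 6, 1, -1, -4, -6]
(array([-1.41, 38.82,  0.41, -0.18,  0.92,  1.2 , -0.  ]), np.float64(0.0356))
[1, 2, 4, 7, 11, 17, 23, 28, 32, 33, 33, 33, 32, 31, 31, 31, 31, 29, 26, 22, 17, 13, 9, 8, 7, 6, 7, 8, 10, 13, 17, 21, 26, 29, 30, 31, 31, 32, 31, 30, 30, 27, 23, 17, 12, 8, 4, 0, -2, -4, -6]
(array([-1.160e+00,  3.899e+01,  3.100e-01,  4.700e-01,  8.000e-01,
        7.100e-01, -3.000e-02]), np.float64(0.0253))
[1, 3, 5, 9, 14, 21, 29, 35, 39, 41, 41, 41, 41, 41, 42, 42, 40, 34, 25, 16, 10, 6, 4, 4, 5, 6, 7, 9, 14, 20, 27, 34, 39, 42, 42, 42, 41, 41, 43, 43, 41, 37, 32, 26, 19, 12, 6, 1, -1, -4, -6]
(array([-1.720e+00,  3.912e+01,  4.100e-01, -5.100e-01,  9.200e-01,
        1.220e+00,  1.000e-02]), np.float64(0.0374))
```

View pics/z7.png

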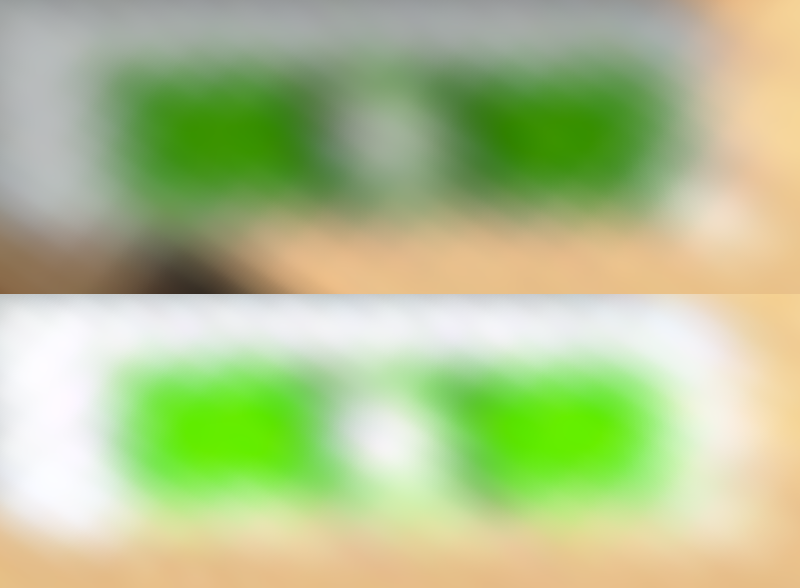

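The picture shows the window from x=110 to 675, with its middle at 392. The black lines are at about 315 and 465, and the bubble is at about 390, so it is centred to within about 1 mm. The press holds at 13 N, so I'm handing in.

```bash
python3 - <<'E'
from turn import *
s=env.read_state();print(s["force"]-F0,s["finger_force"],s["clock"])
print(env.close_job())
E
```

```text
[ 1.4738271  -2.50758752 13.16023026] 50.00454321037978 27.8167
the job is handed in; nothing more can be done
None
```

I handed the job in at 27.8 s with the pin gripped and through the crank's eye, the shelf pressed down with about 13 N, and the bubble centred to within about 1 mm in the side camera; the judge's result was not shown.

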